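Slide the moulding former into the bench press and clamp it

TASK

Slide the two-board wooden moulding former across the bench, round the clutter and always flat on the bench, into the bench press, so that its long side is flush along the guide rail and its end flush against the back stop. Then press the lever down until it goes over centre and stays down by itself, clamping the former under the foot; keep the lever up until the former is home. Leave all the other things on the bench where they are.

Things in the scene. Friction and masses are not known exactly. Their poses are not given: they have to be found in the camera images.
- former: Wet-moulding former: two light beech boards, one on the other, a brown line between; one rigid block of about 0.4 kg lying loose and flat. Lower board 150 (its x) x 100 (its y) x 20 thick; upper 142 x 94 x 16 on it: 36 high in all. Origin: centre of its underside (z = 0). Alike either way round. Friction with the bench about 0.6.
- press: Dark iron press bolted to the bench, elsewhere and turned a little each time. Origin: on the bench top straight under the foot's axis. x axis: to the back stop and column, away from the robot; y axis: to the guide rail and the lever's side. No bed: the former slides on the bench itself. A former flush with rail and stop has its origin here and its x along this x (or against it).
- guide_rail (a point): Robot-side end of the guide rail, at its inner top edge: (-145, 50, 16) mm in the press frame. The rail is a fixed steel bar 12 wide, 16 high; from this point it runs 234 mm along the press's +x; its inner face (towards press -y) is the one the former's long side lies on. Site axes as the press.
- back_stop (a point): Middle of the back stop's top front edge: (75, 0, 16) mm in the press frame. A fixed steel bar 100 long along the press's y, 12 thick, 16 high; its face looks to press -x and meets the rail in a square corner. Behind it the cast base: press x 88 to 213, y +-52, 18 high. Site axes as the press.
- press_head (a point): Lower end of the head, on the foot's axis, 96 mm above the press origin. Head: ram guide of radius 19 up to z 153, on it two cheeks with the lever's linkage, x +-27, y +-22, up to z 242 (mm, press frame). An arm, y +-18, z 105 to 151, joins it to the column (x 125 to 175, y +-22). Keep the gripper clear. Site axes as the press.
- press_foot: Press foot: round pad 50 diameter, 13 thick, rubber underside, on the ram under the head. Origin: at bench level under it while the lever is up (falls with it). Lever up: its underside hangs 51 mm above the bench, 15 above the former's top; lever down: it bears on the former with about 15 to 25 N through a spring.
- press_lever (a joint): Angle of the press lever, rad: 0 = up at rest (0.60 rad above level), grows as the lever goes down, 0.95 = fully down (0.35 rad below level). A spring returns it to 0; pressing takes up to about 14 N straight down on the ball. Past 0.80 its linkage goes over centre, it drops to 0.95 and stays there by itself.
- lever_ball (a point): Centre of the black ball (32 diameter) at the end of the lever, 140 mm from the pivot; about 299 mm above the bench with the lever up, 172 with it down. It swings in the upright plane through the pivot along the press's y axis.
- lever_pivot (a point): The lever's pivot axis (parallel to the press's x axis), straight above the press's origin, 220 mm above the bench.
- glue_tin: Bystander: round bare-metal glue tin with a paper band, 80 diameter, 63 high; origin at the centre of its underside.
- squeeze_bottle: Bystander: slim white plastic bottle, 46 diameter, 125 high with its cap; origin at the centre of its underside.
- brush_jar: Bystander: glass jar, 72 diameter, 85 high, with three brushes standing in it; the brushes splay to 35 mm from the axis and reach 200 high; origin at the centre of its underside.
- mallet: Bystander: rawhide mallet lying flat: head a cylinder 52 diameter and 85 long along its y axis, centred at the origin; handle 25 thick, running 213 mm from the origin along -x; origin at bench level (z = 0) under it.
- awl: Bystander: awl lying flat along its x axis, wooden handle to -x, thin steel shank to +x, 150 long and centred on the origin, handle 26 thick; origin at bench level (z = 0) under it.
- burnisher: Bystander: turned light-wood edge burnisher standing upright, 34 diameter, 71 high; origin at the centre of its underside.
- dye_jar: Bystander: brown glass dye jar with a black cap, 58 diameter, 70 high; origin at the centre of its underside.
- iron_weight: Bystander: round iron weight with a knob, 72 diameter, 68 high; origin at the centre of its underside.
There are look-alikes about, which are no part of the job. Of the things that look like the former, take the one that is farthest from the robot's base at the start.

How it is judged:
On the way, in this order (a step that is already met when the one before it is completed fails the run):
1. the former lies home against rail and back stop, under the foot, with the lever still up (x of former in the frame of press between -0.005 and 0.005 m and y of former in the frame of press between -0.005 and 0.005 m and angle between the x axis of former and the x axis of press, either way round below 0.05 rad and height (world z) of former below 0.004 m and value of joint press_lever below 0.15 rad), for 0.2 s.
2. the lever is pressed over centre and the foot bears on the former (value of joint press_lever above 0.88 rad and contact force between press_foot and former above 5 N), for 0.2 s.
At the end, for the whole second after the job is handed in: The former lies flat and at rest with its long side along the guide rail and its end at the back stop, each within 5 mm and square within 0.05 rad; the lever is down past centre (above 0.88 rad) by itself and the foot presses the former with more than 5 N (all of step 2 and x of former in the frame of press between -0.005 and 0.005 m and y of former in the frame of press between -0.005 and 0.005 m and angle between the x axis of former and the x axis of press, either way round below 0.05 rad and height (world z) of former below 0.004 m and linear speed of former below 0.01 m/s); the robot touches nothing.
It fails at once if the former is lifted off the bench or tilted (height (world z) of former above 0.01 m or angle between former's own z axis and vertical above 0.12 rad).
It fails at once if another thing on the bench is shifted by more than 20 mm (distance of any of glue_tin, squeeze_bottle, brush_jar, mallet, awl, burnisher, dye_jar, iron_weight from where it was at the start of the episode above 0.02 m).
It also fails if it takes over 72 s, if anything falls off the work surface, if the arm or the gripper's body presses on something with over 40 N, if the wrist force passes 120 N, or if a joint passes its speed limit or range.

ROBOT

A 6-joint arm with a two-finger parallel gripper is mounted at the origin on the work surface. World frame = base frame: x ahead of the robot, y to its left, z up, the work surface at z = 0. Lengths are in m, angles in rad, forces in N, time in s.
With the tool pointing down it reaches from about 0.325 to 0.85 m from the base axis. Payload 4.4 kg.
Tool frame: the origin (TCP) lies midway between the tips of the shut fingers; the grasp point (between the pads) lies 19 mm behind it; z points along the fingers, y is the line along which they close (so a half turn about z gives the same grasp; the last joint's range is limited). The gripper opens to 94 mm and grips with 3 to 60 N. Pads are 16 mm wide; open, the fingers measure 119 mm over their backs; the gripper's body (75 mm by 177 mm) begins 78 mm behind the grasp point.
Start: joints at [-1.474, 0.207, 1.542, -0, 1.393, -0.15], TCP at [0.14, -0.558, 0.205] pointing down, gripper open.
Joint ranges: [-2.73, 2.73], [-0.86, 2.22], [0.23, 2.46], [-1.11, 4.25], [0.08, 2.63], [-2.82, 2.82]. Speed limits (rad/s): [2.79, 2.79, 3.14, 3.14, 3.14, 3.14].

INTERFACE

Orientations are given as a unit quaternion [x, y, z, w].
In Python, from plant import robot, imaging gives the robot as it stands.
- The arm moves only by the tool drive_tool, never from a script. Its argument "increments" is a list of rows, each an object of numbers: "x", "y", "z": the shift along the tool's x, y, z as a fraction of full scale; "ax", "ay", "az": the turn, a rotation vector about the tool's x, y, z as a fraction of full scale. In form: [{"x": .., "y": .., "z": .., "ax": .., "ay": .., "az": ..}, ...]. A call has exactly 8 rows; each row shifts and turns the commanded pose from where the row before left it, along the tool's axes as they then stand; what a row does not reach is not made up. Full scale, the value 1, is 30 mm for a shift and 0.12 rad for a turn. A row lasts 1/12 s, in which the tool goes at most 41.7 mm and 7.16 degrees, less where a joint would pass 70% of its speed; a pose out of reach is approached as far as the arm can. A call with a number of a shift or a turn outside -1 to 1 is refused whole. A call with a gripper value outside its range is refused whole. "hand" is the opening, from -1 (shut) to 1 (fully open), set as the call begins (left out, the last holds). The fingers move at their own pace and stop on an object; "squeeze" is the grip in N (left out, the last holds). Time passes only in rows, so rows that do not move let the fingers close, or fill a call up. It gives the time, the measured TCP pose, the force, the opening and the grip force at its end, in the units of the state.
- robot.read_state(): the state, without advancing time (a new reading comes with each control period).
- imaging.get_image(name): name is "side" or "top"; returns a dict with "img" (400x640x3 uint8, red, green, blue), "fx", "fy", "cx", "cy" (pixels), "position" and "rotation" of the camera in the world. Camera axes: x right, y down, z forward; pixel columns grow to the right and rows downward; lengths in m; the calibration is good to about 2 mm. A picture is of the moment at which its call begins. There is no depth.
- robot.job_done(): hands the job in; it is judged then, once.
The state is a dict: "time": time; "q": joint angles; "dq": joint speeds; "joint_torque": joint torques, N m; "ee_pos": TCP position; "ee_rot": TCP orientation; "force": force on the tool from outside, world axes, zero at the start; "moment": the same for the moment, N m; "finger_gap": opening from 0.0 (shut) to 1.0 (fully open); "grasp_force": force on a finger pad.
Only numpy, scipy, OpenCV 4.12 (cv2) and the standard library are available. Lean on these libraries where they do the work, as an engineer would, in place of code of your own. Each camera call takes 0.05 s, during which the arm holds its last target. There are 200 camera calls.

## Working session

There is one attempt and no reset: what is moved stays moved. The work goes in short steps, Python scripts to look and compute and a tool call to move; the robot and the scene stay as the last step left them, time stands still between calls to the robot, and variables do not carry over. Pictures are saved under pics/ and viewed, at most 10 in all, crops included, and the job is handed in when it is done.

Besides the shell and the picture viewer there is one more tool, called after "Request:" as name([rows], argument=value, ...), one row to a line, values as JSON. drive_tool: Moves the arm, as the interface text tells. Shift numbers are shares of 30 mm and turn numbers shares of 0.12 rad, none past 1 either way. Its arguments: {"type":"object","properties":{"increments":{"type":"array"},"hand":{"type":"number"},"squeeze":{"type":"number"}},"required":["increments"]}

```bash
mkdir -p pics
cat > h.py <<'E'
import numpy as np, cv2
from plant import robot, imaging
def snap(n):
    d=imaging.get_image(n); np.savez(f'{n}.npz',**d); return d
def ray(d,u,v):
    R=np.array(d['rotation']);
    if R.shape!=(3,3):
        from scipy.spatial.transform import Rotation as Q; R=Q.from_quat(R).as_matrix()
    return np.array(d['position']), R@np.array([(u-d['cx'])/d['fx'],(v-d['cy'])/d['fy'],1.])
def onz(d,u,v,z):
    p,r=ray(d,u,v); return p+r*(z-p[2])/r[2]
def proj(d,P):
    R=np.array(d['rotation']);
    c=R.T@(np.array(P)-np.array(d['position'])); return d['fx']*c[0]/c[2]+d['cx'], d['fy']*c[1]/c[2]+d['cy']
def two(d1,p1,d2,p2):
    a,r=ray(d1,*p1); b,s=ray(d2,*p2); t=np.linalg.lstsq(np.c_[r,-s],b-a,rcond=None)[0]
    A=a+r*t[0];B=b+s*t[1]; return (A+B)/2, np.linalg.norm(A-B)
E
python3 - <<'E'
from h import *
for n in('top','side'):
    d=snap(n); print(n,d['fx'],d['cx'],d['cy'],d['position'],np.round(d['rotation'],3).tolist())
    cv2.imwrite(f'pics/{n}0.png',cv2.resize(d['img'][:,:,::-1],(800,500),interpolation=cv2.INTER_CUBIC))
print(robot.read_state())
E
```

```text
top 365.7756279253232 322.0793124679666 206.27814993070322 [ 0.35392211 -0.02465007  1.20682932] [-0.701, 0.709, -0.061, 0.049]
side 510.80041222512045 315.7629320508045 192.017863489542 [ 0.10648104 -0.95599506  1.3589767 ] [0.914, -0.207, 0.07, -0.342]
{'time': 0.1, 'q': array([-1.47448634e+00,  2.07347314e-01,  1.54275322e+00,  3.14142929e-05,
        1.39351801e+00, -1.50513660e-01]), 'dq': array([ 0.00023782, -0.00162808, -0.00175765,  0.00093004,  0.0018276 ,
        0.00179265]), 'joint_torque': array([-4.75709021e-04, -3.71862888e+01, -2.82293540e+01,  7.01421197e-02,
        3.11992632e-02, -4.95087193e-05]), 'ee_pos': array([ 0.14040984, -0.55686276,  0.20442727]), 'ee_rot': array([ 9.92394255e-01,  1.23095966e-01,  4.29017432e-05, -1.01215239e-03]), 'force': array([-0.18338743, -0.02902663,  0.14213292]), 'moment': array([ 0.02335793,  0.01680091, -0.02221373]), 'grasp_force': 0.0, 'finger_gap': 0.9984519337142936}
```

View pics/top0.png

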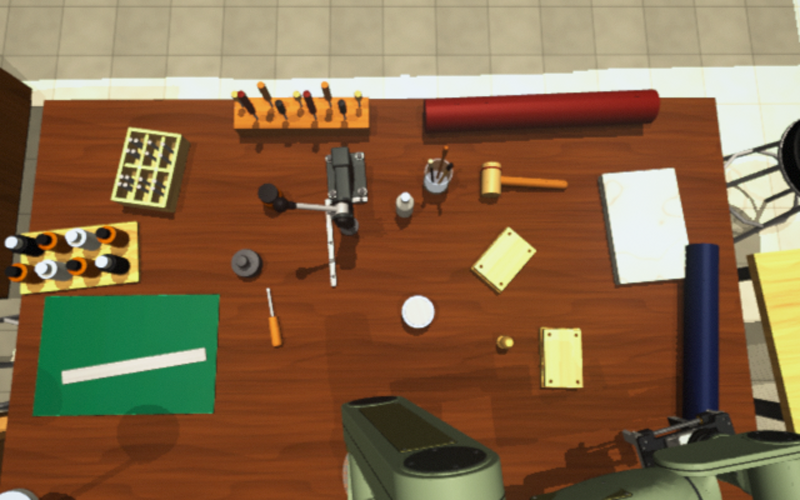

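View pics/side0.png

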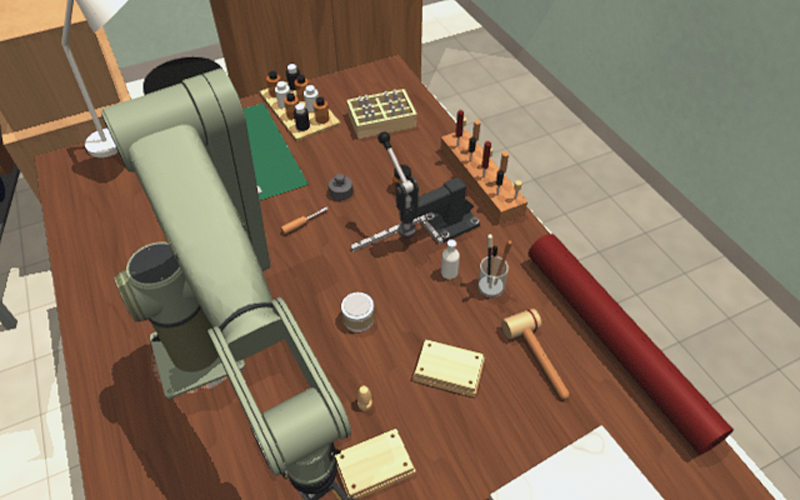

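```bash
cat > m.py <<'E'
from h import *
def formers(d):
    h=cv2.cvtColor(d['img'],cv2.COLOR_RGB2HSV)
    m=cv2.inRange(h,(18,40,150),(35,200,255))
    m=cv2.morphologyEx(m,cv2.MORPH_OPEN,np.ones((3,3)))
    out=[]
    for c in cv2.findContours(m,0,1)[0]:
        if 600<cv2.contourArea(c)<6000:
            r=cv2.minAreaRect(c); out.append((cv2.contourArea(c),r,cv2.boxPoints(r),c))
    return out
if __name__=='__main__':
    for n in('top','side'):
        d=dict(np.load(n+'.npz'))
        for a,r,b,c in formers(d):
            p=cv2.approxPolyDP(c,4,True)[:,0]
            print(n,a,np.round(r[0]),'corners px',p.tolist(),[np.round(onz(d,*q,.036)[:2],3).tolist() for q in p])
E
sed -i 's/^    R=np.array(d\[.rotation.\]);$/    R=rot(d)/; s/^def snap/from scipy.spatial.transform import Rotation as Q\ndef rot(d):\n    return Q.from_quat(d["rotation"]).as_matrix()\ndef snap/' h.py; sed -i '/R.shape!=/d' h.py
sed -n 1,20p h.py
python3 m.py
python3 - <<'E'
from h import *
d=dict(np.load('top.npz')); i=d['img'][100:250,150:330,::-1]
cv2.imwrite('pics/ct.png',cv2.resize(i,None,fx=4,fy=4,interpolation=cv2.INTER_CUBIC)[:600])
d=dict(np.load('side.npz')); i=d['img'][80:230,250:420,::-1]
cv2.imwrite('pics/cs.png',cv2.resize(i,None,fx=4,fy=4,interpolation=cv2.INTER_CUBIC))
E
```

```text
import numpy as np, cv2
from plant import robot, imaging
from scipy.spatial.transform import Rotation as Q
def rot(d):
    return Q.from_quat(d["rotation"]).as_matrix()
def snap(n):
    d=imaging.get_image(n); np.savez(f'{n}.npz',**d); return d
def ray(d,u,v):
    R=rot(d)
        from scipy.spatial.transform import Rotation as Q; R=Q.from_quat(R).as_matrix()
    return np.array(d['position']), R@np.array([(u-d['cx'])/d['fx'],(v-d['cy'])/d['fy'],1.])
def onz(d,u,v,z):
    p,r=ray(d,u,v); return p+r*(z-p[2])/r[2]
def proj(d,P):
    R=rot(d)
    c=R.T@(np.array(P)-np.array(d['position'])); return d['fx']*c[0]/c[2]+d['cx'], d['fy']*c[1]/c[2]+d['cy']
def two(d1,p1,d2,p2):
    a,r=ray(d1,*p1); b,s=ray(d2,*p2); t=np.linalg.lstsq(np.c_[r,-s],b-a,rcond=None)[0]
    A=a+r*t[0];B=b+s*t[1]; return (A+B)/2, np.linalg.norm(A-B)Traceback (most recent call last):
  File "m.py", line 1, in <module>
    from h import *
  File "h.py", line 10
    from scipy.spatial.transform import Rotation as Q; R=Q.from_quat(R).as_matrix()
IndentationError: unexpected indent
Traceback (most recent call last):
  File "h.py", line 10
    from scipy.spatial.transform import Rotation as Q; R=Q.from_quat(R).as_matrix()
IndentationError: unexpected indent
```

The top picture shows the former candidates at about (504,260) and (561,358), and the rail from (333,283) up to about (330,215). The side picture shows the ball at (384,139), with the squeeze bottle and the glue tin on either side of the route.

```bash
sed -i '10d' h.py; python3 m.py
python3 - <<'E'
from h import *
d=dict(np.load('top.npz')); i=d['img'][100:250,150:330,::-1]
cv2.imwrite('pics/ct.png',cv2.resize(i,None,fx=4,fy=4,interpolation=cv2.INTER_CUBIC)[:600])
d=dict(np.load('side.npz')); i=d['img'][80:230,250:420,::-1]
cv2.imwrite('pics/cs.png',cv2.resize(i,None,fx=4,fy=4,interpolation=cv2.INTER_CUBIC))
E
```

```text
top 1370.0 [450. 286.] corners px [[435, 262], [436, 308], [466, 309], [464, 263]] [[0.354, -0.402], [0.212, -0.397], [0.207, -0.491], [0.349, -0.495]]
top 3171.0 [614. 266.] corners px [[604, 187], [588, 195], [589, 208], [595, 212], [595, 205], [603, 203], [639, 346], [639, 198], [609, 202]] [[0.592, -0.979], [0.565, -0.922], [0.522, -0.92], [0.508, -0.938], [0.532, -0.941], [0.538, -0.969], [0.088, -1.022], [0.553, -1.091], [0.541, -0.989]]
top 1281.0 [403. 206.] corners px [[408, 182], [379, 211], [399, 231], [428, 201]] [[0.614, -0.329], [0.519, -0.23], [0.454, -0.292], [0.551, -0.391]]
top 1463.5 [ 62. 206.] corners px [[109, 178], [90, 179], [103, 187], [98, 199], [81, 195], [75, 201], [16, 204], [16, 210], [92, 202], [104, 210], [100, 220], [17, 226], [16, 234], [110, 224]] [[0.637, 0.646], [0.634, 0.707], [0.607, 0.663], [0.568, 0.675], [0.582, 0.731], [0.562, 0.748], [0.554, 0.934], [0.535, 0.932], [0.558, 0.694], [0.532, 0.654], [0.5, 0.664], [0.483, 0.923], [0.458, 0.923], [0.487, 0.631]]
top 2557.0 [116. 133.] corners px [[102, 102], [89, 160], [131, 165], [144, 107]] [[0.899, 0.689], [0.698, 0.715], [0.68, 0.578], [0.88, 0.548]]
side 1813.5 [298. 369.] corners px [[317, 345], [273, 360], [274, 367], [269, 364], [279, 394], [329, 374]] [[0.348, -0.412], [0.224, -0.399], [0.219, -0.418], [0.21, -0.405], [0.204, -0.489], [0.342, -0.498]]
side 1349.0 [360. 291.] corners px [[339, 273], [345, 276], [338, 277], [332, 298], [380, 309], [386, 283]] [[0.505, -0.235], [0.516, -0.252], [0.496, -0.246], [0.448, -0.301], [0.556, -0.392], [0.615, -0.326]]
```

View pics/ct.png

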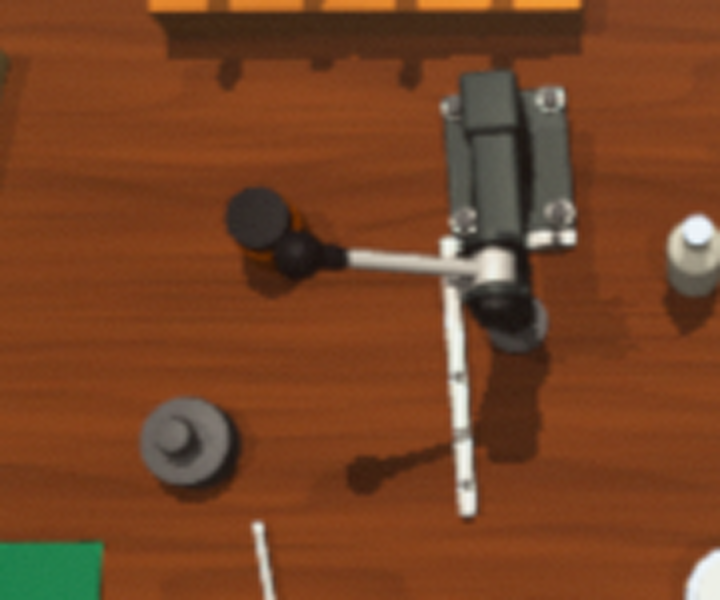

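View pics/cs.png

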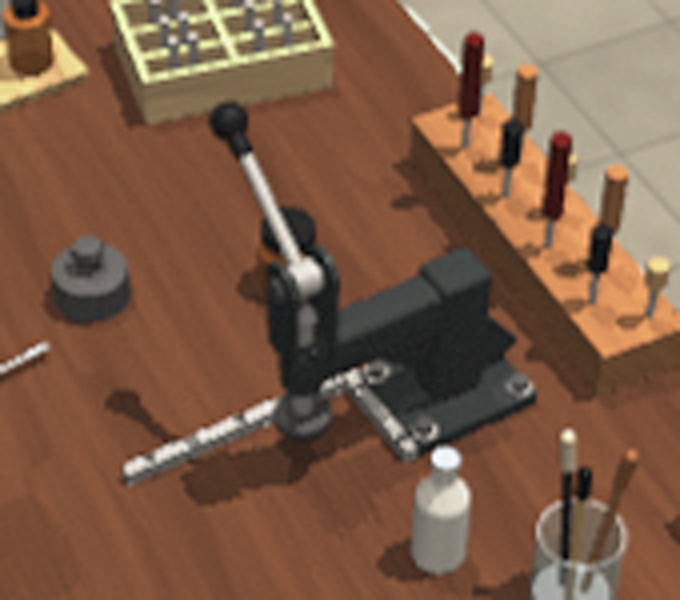

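Run:
```python
from h import *
T=dict(np.load('top.npz'));S=dict(np.load('side.npz'))
c4=lambda x,y,o:(( x+.5)/4-.5+o[0],(y+.5)/4-.5+o[1])
ct=lambda x,y:c4(x,y,(150,100)); cs=lambda x,y:c4(x,y,(250,80))
print('ball',two(T,ct(297,255),S,cs(229,121)))
g=cv2.cvtColor(T['img'],cv2.COLOR_RGB2HSV)
m=cv2.inRange(g,(0,0,140),(180,60,255)); sub=m[176:229,258:275]
ys,xs=np.nonzero(sub); l=cv2.fitLine(np.c_[xs+258,ys+176].astype(np.float32),cv2.DIST_HUBER,0,.01,.01).ravel()
# centreline on z=.016
a=onz(T,*(l[2:]-20*l[:2]),.016);b=onz(T,*(l[2:]+20*l[:2]),.016)
v=(a-b)*(1 if a[0]>b[0] else -1); yaw=np.arctan2(v[1],v[0]); print('rail yaw',yaw,'centre pt',onz(T,*l[2:],.016))
e=two(T,ct(476,515),S,cs(131,475)); print('rail end',e)
E0=onz(T,*ct(476,515),.016); print(E0,onz(S,*cs(131,475),.016))
# project rail-end on inner line
for z in [yaw]:
    R=np.array([[np.cos(z),-np.sin(z)],[np.sin(z),np.cos(z)]])
    c=onz(T,*l[2:],.016)[:2]; n=R[:,1]; x=R[:,0]
    inner=c-n*.006; end=inner+x*(x@(E0[:2]-inner)); print('end on line',end)
    P=end+R@np.array([.145,-.05]); print('press',P)
    for nm,q in (('stop right front',[.075,-.05,.016]),('stop left',[.075,.05,.016]),('rail far outer',[.089,.062,.016]),('headlow',[0,0,.096])):
        w=np.r_[P+R@np.array(q[:2]),q[2]]; pt=proj(T,w);ps=proj(S,w); print(nm,w,'cropT',(np.array(pt)-[150,100])*4,'cropS',(np.array(ps)-[250,80])*4)
    w=np.r_[P+R@np.array([0,.1155]),.299];print('ball pred',w)
print('stopR top',onz(T,*ct(576,245),.016),'side',onz(S,*cs(402,455),.016))
# bystanders
for n,u,v,z in(('bottle',405,205,.1),('tin',418,312,.063),('jar',437,180,.06),('burn',505,342,.05),('malletL',480,193,.026),('awl tip',268,290,.01)):
    print(n,onz(T,u/1.25,v/1.25,z))
for c in [(408,182),(379,211),(399,231),(428,201)]: pass
for t,s in (((408,182),(386,283)),((399,231),(332,298)),((428,201),(380,309))): print('former',two(T,t,S,s))
```

```text
ball (array([0.60973925, 0.20874366, 0.29608265]), np.float64(9.593407155355723e-05))
rail yaw 0.08351840517910082 centre pt [0.55659718 0.14351861 0.016     ]
rail end (array([0.47041976, 0.1291117 , 0.01384152]), np.float64(0.0029661119841336444))
[0.46876975 0.12919191 0.016     ] [0.47129109 0.12707308 0.016     ]
end on line [0.46869049 0.13013868]
press [0.61735614 0.09240906]
stop right front [0.69626579 0.04883994 0.016     ] cropT [573.08721035 242.07938169] cropS [403.35177805 448.79949931]
stop left [0.68792365 0.14849137 0.016     ] cropT [453.91950191 252.69422006] cropS [343.04607022 376.25716926]
rail far outer [0.7008738  0.16161745 0.016     ] cropT [438.4045747  237.84270065] cropS [349.31906519 362.04881179]
headlow [0.61735614 0.09240906 0.096     ] cropT [510.58951987 312.34250005] cropS [299.66060023 382.3832872 ]
ball pred [0.60772098 0.20750646 0.299     ]
stopR top [0.69502528 0.04765674 0.016     ] side [0.69152816 0.04515723 0.016     ]
bottle [ 0.66010987 -0.05208543  0.1       ]
tin [ 0.39572512 -0.08159167  0.063     ]
jar [ 0.7377584  -0.13758735  0.06      ]
burn [ 0.31905828 -0.29836655  0.05      ]
malletL [ 0.71202882 -0.25548553  0.026     ]
awl tip [0.45950168 0.30628094 0.01      ]
former (array([ 0.61350037, -0.32796695,  0.03965962]), np.float64(0.00035358990011054433))
former (array([ 0.45343361, -0.2947617 ,  0.02209968]), np.float64(0.0027881310266461884))
former (array([ 0.55320512, -0.39209386,  0.03620815]), np.float64(0.0055415303103085204))
```

```bash
cat > g.py <<'E'
# usage: g.py x y z theta rows   -> constant row reaching that pose from the present measured one
import sys
from h import *
def plan(p,th,q,th2,n):
    dt=(th2-th)/n; S=sum(np.exp(1j*(th+k*dt)) for k in range(n))
    d=((q[0]-p[0])+1j*(q[1]-p[1]))/S      # along tool x, left of it
    return [round(float(v),3) for v in (d.real/.03,-d.imag/.03,-(q[2]-p[2])/n/.03,-dt/.12)]
def pose():
    s=robot.read_state(); R=Q.from_quat(s['ee_rot']).as_matrix(); return s['ee_pos'],np.arctan2(R[1,0],R[0,0]),s
if __name__=='__main__':
    p,th,s=pose(); a=[float(v) for v in sys.argv[1:]]
    print('t',s['time'],'p',p.round(4),'th',round(th,4)); print('x,y,z,az',plan(p,th,a[:3],a[3],int(a[4])))
E
python3 g.py .6115 -.389 .16 -.795 24
```

```text
t 0.1 p [ 0.1404 -0.5569  0.2044] th 0.2468
x,y,z,az [0.602, -0.407, 0.062, 0.362]
```

Request:
drive_tool([
  {"x": 0.6,"y": -0.41,"z": 0.06,"az": 0.36},
  {"x": 0.6,"y": -0.41,"z": 0.06,"az": 0.36},
  {"x": 0.6,"y": -0.41,"z": 0.06,"az": 0.36},
  {"x": 0.6,"y": -0.41,"z": 0.06,"az": 0.36},
  {"x": 0.6,"y": -0.41,"z": 0.06,"az": 0.36},
  {"x": 0.6,"y": -0.41,"z": 0.06,"az": 0.36},
  {"x": 0.6,"y": -0.41,"z": 0.06,"az": 0.36},
  {"x": 0.6,"y": -0.41,"z": 0.06,"az": 0.36},
], hand=0.2)

```text
schema error: expected keys x, y, z, ax, ay, az
```

Request:
drive_tool([
  {"x": 0.6,"y": -0.41,"z": 0.06,"az": 0.36},
  {"x": 0.6,"y": -0.41,"z": 0.06,"az": 0.36},
  {"x": 0.6,"y": -0.41,"z": 0.06,"az": 0.36},
  {"x": 0.6,"y": -0.41,"z": 0.06,"az": 0.36},
  {"x": 0.6,"y": -0.41,"z": 0.06,"az": 0.36},
  {"x": 0.6,"y": -0.41,"z": 0.06,"az": 0.36},
  {"x": 0.6,"y": -0.41,"z": 0.06,"az": 0.36},
  {"x": 0.6,"y": -0.41,"z": 0.06,"az": 0.36},
])

```text
schema error: expected keys x, y, z, ax, ay, az
```

Request:
drive_tool([
  {"x": 0.6,"y": -0.41,"z": 0.06,"az": 0.36},
  {"x": 0.6,"y": -0.41,"z": 0.06,"az": 0.36},
  {"x": 0.6,"y": -0.41,"z": 0.06,"az": 0.36},
  {"x": 0.6,"y": -0.41,"z": 0.06,"az": 0.36},
  {"x": 0.6,"y": -0.41,"z": 0.06,"az": 0.36},
  {"x": 0.6,"y": -0.41,"z": 0.06,"az": 0.36},
  {"x": 0.6,"y": -0.41,"z": 0.06,"az": 0.36},
  {"x": 0.6,"y": -0.41,"z": 0.06,"az": 0.36},
])

```text
schema error: expected keys x, y, z, ax, ay, az
```

```bash
python3 g.py .6115 -.389 .012 -.795 8
```

```text
t 0.1 p [ 0.1404 -0.5569  0.2044] th 0.2468
x,y,z,az [1.857, -1.142, 0.802, 1.085]
```

Request:
drive_tool([
  {"x": 0.6,"y": -0.41,"z": 0.06,"ax": 0,"ay": 0,"az": 0.36},
  {"x": 0.6,"y": -0.41,"z": 0.06,"ax": 0,"ay": 0,"az": 0.36},
  {"x": 0.6,"y": -0.41,"z": 0.06,"ax": 0,"ay": 0,"az": 0.36},
  {"x": 0.6,"y": -0.41,"z": 0.06,"ax": 0,"ay": 0,"az": 0.36},
  {"x": 0.6,"y": -0.41,"z": 0.06,"ax": 0,"ay": 0,"az": 0.36},
  {"x": 0.6,"y": -0.41,"z": 0.06,"ax": 0,"ay": 0,"az": 0.36},
  {"x": 0.6,"y": -0.41,"z": 0.06,"ax": 0,"ay": 0,"az": 0.36},
  {"x": 0.6,"y": -0.41,"z": 0.06,"ax": 0,"ay": 0,"az": 0.36},
], hand=0.2)

```text
time: 0.77
ee_pos: [0.2743, -0.4452, 0.1904]
ee_rot: [0.999, -0.051, -0.0, -0.001]
force: [1.3, -0.0, 0.3]
finger_gap: 0.599
grasp_force: 0.0
```

Request:
drive_tool([
  {"x": 0.6,"y": -0.41,"z": 0.06,"ax": 0,"ay": 0,"az": 0.36},
  {"x": 0.6,"y": -0.41,"z": 0.06,"ax": 0,"ay": 0,"az": 0.36},
  {"x": 0.6,"y": -0.41,"z": 0.06,"ax": 0,"ay": 0,"az": 0.36},
  {"x": 0.6,"y": -0.41,"z": 0.06,"ax": 0,"ay": 0,"az": 0.36},
  {"x": 0.6,"y": -0.41,"z": 0.06,"ax": 0,"ay": 0,"az": 0.36},
  {"x": 0.6,"y": -0.41,"z": 0.06,"ax": 0,"ay": 0,"az": 0.36},
  {"x": 0.6,"y": -0.41,"z": 0.06,"ax": 0,"ay": 0,"az": 0.36},
  {"x": 0.6,"y": -0.41,"z": 0.06,"ax": 0,"ay": 0,"az": 0.36},
])

```text
time: 1.43
ee_pos: [0.4375, -0.386, 0.1759]
ee_rot: [0.975, -0.221, -0.001, -0.0]
force: [0.4, -0.4, 0.2]
finger_gap: 0.597
grasp_force: 0.0
```

Request:
drive_tool([
  {"x": 0.6,"y": -0.41,"z": 0.06,"ax": 0,"ay": 0,"az": 0.36},
  {"x": 0.6,"y": -0.41,"z": 0.06,"ax": 0,"ay": 0,"az": 0.36},
  {"x": 0.6,"y": -0.41,"z": 0.06,"ax": 0,"ay": 0,"az": 0.36},
  {"x": 0.6,"y": -0.41,"z": 0.06,"ax": 0,"ay": 0,"az": 0.36},
  {"x": 0.6,"y": -0.41,"z": 0.06,"ax": 0,"ay": 0,"az": 0.36},
  {"x": 0.6,"y": -0.41,"z": 0.06,"ax": 0,"ay": 0,"az": 0.36},
  {"x": 0.6,"y": -0.41,"z": 0.06,"ax": 0,"ay": 0,"az": 0.36},
  {"x": 0.6,"y": -0.41,"z": 0.06,"ax": 0,"ay": 0,"az": 0.36},
])

```text
time: 2.1
ee_pos: [0.6111, -0.3857, 0.1612]
ee_rot: [0.923, -0.386, -0.001, -0.0]
force: [0.6, 0.4, -0.4]
finger_gap: 0.6
grasp_force: 0.0
```

```bash
python3 g.py .6115 -.389 .012 -.795 8
```

```text
t 2.1 p [ 0.6111 -0.3857  0.1612] th -0.7918
x,y,z,az [0.011, 0.008, 0.622, 0.003]
```

Request:
drive_tool([
  {"x": 0,"y": 0,"z": 0.62,"ax": 0,"ay": 0,"az": 0},
  {"x": 0,"y": 0,"z": 0.62,"ax": 0,"ay": 0,"az": 0},
  {"x": 0,"y": 0,"z": 0.62,"ax": 0,"ay": 0,"az": 0},
  {"x": 0,"y": 0,"z": 0.62,"ax": 0,"ay": 0,"az": 0},
  {"x": 0,"y": 0,"z": 0.62,"ax": 0,"ay": 0,"az": 0},
  {"x": 0,"y": 0,"z": 0.62,"ax": 0,"ay": 0,"az": 0},
  {"x": 0,"y": 0,"z": 0.62,"ax": 0,"ay": 0,"az": 0},
  {"x": 0,"y": 0,"z": 0.6,"ax": 0,"ay": 0,"az": 0},
])

```text
time: 2.77
ee_pos: [0.6098, -0.3858, 0.0122]
ee_rot: [0.923, -0.385, -0.001, -0.0]
force: [-0.3, 0.3, -0.3]
finger_gap: 0.6
grasp_force: 0.0
```

Request:
drive_tool([
  {"x": -0.3,"y": 0,"z": 0,"ax": 0,"ay": 0,"az": 0},
  {"x": -0.33,"y": 0,"z": 0,"ax": 0,"ay": 0,"az": 0},
  {"x": -0.33,"y": 0,"z": 0,"ax": 0,"ay": 0,"az": 0},
  {"x": -0.33,"y": 0,"z": 0,"ax": 0,"ay": 0,"az": 0},
  {"x": -0.33,"y": 0,"z": 0,"ax": 0,"ay": 0,"az": 0},
  {"x": -0.33,"y": 0,"z": 0,"ax": 0,"ay": 0,"az": 0},
  {"x": -0.33,"y": 0,"z": 0,"ax": 0,"ay": 0,"az": 0},
  {"x": -0.33,"y": 0,"z": 0,"ax": 0,"ay": 0,"az": 0},
])

```text
time: 3.43
ee_pos: [0.555, -0.3306, 0.0134]
ee_rot: [0.923, -0.385, 0.0, 0.0]
force: [0.5, -0.8, -1.5]
finger_gap: 0.6
grasp_force: 0.9
```

```bash
cat > f.py <<'E'
from m import *; from g import pose
P=np.array([.617,.0915]); YAW=.084
def former(n='top',hint=None):
    d=snap(n); best=[]
    for a,r,b,c in formers(d):
        if not 700<a<2500: continue
        q=np.array([onz(d,*x,.036)[:2] for x in b]); ce=q.mean(0)
        if hint is not None and np.hypot(*(ce-hint))>.1: continue
        e=[q[1]-q[0],q[2]-q[1]]; L=[np.hypot(*v) for v in e]; k=int(L[1]>L[0]); v=e[k]
        th=(np.arctan2(v[1],v[0])+np.pi/2)%np.pi-np.pi/2
        M=np.array([[np.cos(YAW),np.sin(YAW)],[-np.sin(YAW),np.cos(YAW)]])
        best.append((n,ce.round(4),'th',round(th,3),'size',np.round(L,3),'press',(M@(ce-P)).round(4)))
    return best
if __name__=='__main__':
    for n in ('top','side'):
        for b in former(n): print(*b)
    p,th,s=pose(); print(s['time'],p.round(4),round(th,4))
E
python3 f.py
```

```text
top [ 0.279  -0.4454] th -0.074 size [0.102 0.148] press [-0.3818 -0.5066]
top [0.5486 0.7859] th -1.466 size [0.312 0.161] press [-0.0099  0.6977]
top [0.7901 0.6331] th -0.131 size [0.219 0.15 ] press [0.2179 0.5252]
side [ 0.2766 -0.4493] th -0.037 size [0.148 0.098] press [-0.3845 -0.5104]
side [-0.3863  0.0624] th 1.482 size [0.2   0.107] press [-1.0022  0.0552]
3.5333 [ 0.5538 -0.3293  0.0131] -0.7897
```

Request:
drive_tool([
  {"x": -0.3,"y": 0,"z": 0,"ax": 0,"ay": 0,"az": 0},
  {"x": -0.3,"y": 0,"z": 0,"ax": 0,"ay": 0,"az": 0},
  {"x": -0.3,"y": 0,"z": 0,"ax": 0,"ay": 0,"az": 0},
  {"x": -0.05,"y": 0,"z": 0,"ax": 0,"ay": 0,"az": 0},
  {"x": 0.5,"y": 0,"z": 0,"ax": 0,"ay": 0,"az": 0},
  {"x": 1,"y": 0,"z": -0.5,"ax": 0,"ay": 0,"az": 0},
  {"x": 1,"y": 0,"z": -1,"ax": 0,"ay": 0,"az": 0},
  {"x": 1,"y": 0,"z": -1,"ax": 0,"ay": 0,"az": 0},
])

```text
time: 4.2
ee_pos: [0.607, -0.3831, 0.0867]
ee_rot: [0.923, -0.385, -0.003, -0.001]
force: [-0.1, -0.6, -0.8]
finger_gap: 0.603
grasp_force: 0.0
```

Request:
drive_tool([
  {"x": 0.3,"y": 1,"z": -0.8,"ax": 0,"ay": 0,"az": -1},
  {"x": 0,"y": 1,"z": -0.8,"ax": 0,"ay": 0,"az": -1},
  {"x": -0.3,"y": 1,"z": 0,"ax": 0,"ay": 0,"az": -1},
  {"x": -0.5,"y": 1,"z": 0,"ax": 0,"ay": 0,"az": -1},
  {"x": -0.8,"y": 0.8,"z": 0,"ax": 0,"ay": 0,"az": -1},
  {"x": -1,"y": 0.3,"z": 0,"ax": 0,"ay": 0,"az": -1},
  {"x": -1,"y": 0.3,"z": 0,"ax": 0,"ay": 0,"az": -1},
  {"x": -1,"y": 0.3,"z": 0,"ax": 0,"ay": 0,"az": -1},
], hand=1)

```text
time: 4.87
ee_pos: [0.4018, -0.512, 0.1354]
ee_rot: [0.996, 0.088, -0.001, -0.001]
force: [0.6, -0.1, 0.1]
finger_gap: 1.003
grasp_force: 0.0
```

```bash
python3 f.py
```

```text
top [ 0.4772 -0.2479] th -0.805 size [0.145 0.1  ] press [-0.1677 -0.3265]
top [0.5486 0.7859] th -1.466 size [0.312 0.161] press [-0.0099  0.6977]
side [-0.2999 -0.0706] th 1.567 size [0.026 0.385] press [-0.9272 -0.0846]
side [-0.2153  1.7927] th -0.466 size [0.272 0.262] press [-0.6866  1.765 ]
4.9667 [ 0.3991 -0.514   0.1355] 0.1669
```

```bash
python3 g.py .4075 -.304 .085 .766 8
```

```text
t 4.9667 p [ 0.3991 -0.514   0.1355] th 0.1669
x,y,z,az [0.402, -0.793, 0.211, -0.624]
```

Request:
drive_tool([
  {"x": 0.4,"y": -0.79,"z": 0.21,"ax": 0,"ay": 0,"az": -0.62},
  {"x": 0.4,"y": -0.79,"z": 0.21,"ax": 0,"ay": 0,"az": -0.62},
  {"x": 0.4,"y": -0.79,"z": 0.21,"ax": 0,"ay": 0,"az": -0.62},
  {"x": 0.4,"y": -0.79,"z": 0.21,"ax": 0,"ay": 0,"az": -0.62},
  {"x": 0.4,"y": -0.79,"z": 0.21,"ax": 0,"ay": 0,"az": -0.62},
  {"x": 0.4,"y": -0.79,"z": 0.21,"ax": 0,"ay": 0,"az": -0.62},
  {"x": 0.4,"y": -0.79,"z": 0.21,"ax": 0,"ay": 0,"az": -0.62},
  {"x": 0.4,"y": -0.79,"z": 0.21,"ax": 0,"ay": 0,"az": -0.62},
])

```text
time: 5.63
ee_pos: [0.4122, -0.3017, 0.0852]
ee_rot: [0.927, 0.375, 0.0, -0.001]
force: [0.4, 0.4, -0.0]
finger_gap: 1.007
grasp_force: 0.0
```

```bash
python3 g.py .4075 -.304 .012 .766 8
```

```text
t 5.6333 p [ 0.4122 -0.3017  0.0852] th 0.7685
x,y,z,az [-0.021, -0.007, 0.305, 0.003]
```

Request:
drive_tool([
  {"x": -0.02,"y": 0,"z": 0.35,"ax": 0,"ay": 0,"az": 0},
  {"x": -0.02,"y": 0,"z": 0.35,"ax": 0,"ay": 0,"az": 0},
  {"x": -0.02,"y": 0,"z": 0.35,"ax": 0,"ay": 0,"az": 0},
  {"x": -0.02,"y": 0,"z": 0.35,"ax": 0,"ay": 0,"az": 0},
  {"x": -0.02,"y": 0,"z": 0.35,"ax": 0,"ay": 0,"az": 0},
  {"x": -0.02,"y": 0,"z": 0.35,"ax": 0,"ay": 0,"az": 0},
  {"x": -0.02,"y": 0,"z": 0.34,"ax": 0,"ay": 0,"az": 0},
  {"x": 0.1,"y": 0,"z": 0,"ax": 0,"ay": 0,"az": 0},
])

```text
time: 6.3
ee_pos: [0.4092, -0.304, 0.0096]
ee_rot: [0.928, 0.373, -0.001, -0.002]
force: [0.6, 0.7, 0.2]
finger_gap: 1.002
grasp_force: 0.0
```

Request:
drive_tool([
  {"x": 0.3,"y": 0,"z": 0,"ax": 0,"ay": 0,"az": 0},
  {"x": 0.3,"y": 0,"z": 0,"ax": 0,"ay": 0,"az": 0},
  {"x": 0.3,"y": 0,"z": 0,"ax": 0,"ay": 0,"az": 0},
  {"x": 0.2,"y": 0,"z": 0,"ax": 0,"ay": 0,"az": 0},
  {"x": 0.29,"y": 0.09,"z": 0,"ax": 0,"ay": 0,"az": -0.375},
  {"x": 0.29,"y": 0.09,"z": 0,"ax": 0,"ay": 0,"az": -0.375},
  {"x": 0.29,"y": 0.09,"z": 0,"ax": 0,"ay": 0,"az": -0.375},
  {"x": 0.29,"y": 0.09,"z": 0,"ax": 0,"ay": 0,"az": -0.375},
])

```text
time: 6.97
ee_pos: [0.4671, -0.2634, 0.013]
ee_rot: [0.89, 0.457, -0.0, 0.001]
force: [-2.0, -1.9, -0.4]
finger_gap: 0.999
grasp_force: 1.0
```

```bash
python3 f.py
python3 - <<'E'
from h import *
d=dict(np.load('top.npz')); cv2.imwrite('pics/t2.png',d['img'][100:320,200:480,::-1].repeat(2,0).repeat(2,1))
E
```

```text
top [ 0.279  -0.4454] th -0.074 size [0.102 0.148] press [-0.3818 -0.5066]
top [ 0.5152 -0.2056] th -0.607 size [0.146 0.077] press [-0.1264 -0.2875]
top [0.5486 0.7859] th -1.466 size [0.312 0.161] press [-0.0099  0.6977]
side [ 0.2766 -0.4493] th -0.037 size [0.148 0.098] press [-0.3845 -0.5104]
7.0667 [ 0.4679 -0.2627  0.0131] 0.9471
```

View pics/t2.png

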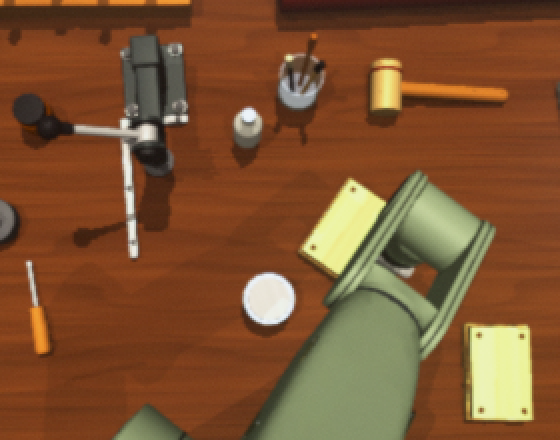

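Request:
drive_tool([
  {"x": 0.29,"y": 0.09,"z": 0.01,"ax": 0,"ay": 0,"az": -0.37},
  {"x": 0.29,"y": 0.09,"z": 0,"ax": 0,"ay": 0,"az": -0.37},
  {"x": 0.29,"y": 0.09,"z": 0,"ax": 0,"ay": 0,"az": -0.37},
  {"x": 0.29,"y": 0.09,"z": 0,"ax": 0,"ay": 0,"az": -0.37},
  {"x": 0.29,"y": 0.09,"z": 0,"ax": 0,"ay": 0,"az": -0.37},
  {"x": 0.29,"y": 0.09,"z": 0,"ax": 0,"ay": 0,"az": -0.37},
  {"x": 0.29,"y": 0.09,"z": 0,"ax": 0,"ay": 0,"az": -0.37},
  {"x": 0.29,"y": 0.09,"z": 0,"ax": 0,"ay": 0,"az": -0.37},
])

```text
time: 7.73
ee_pos: [0.5173, -0.2122, 0.0128]
ee_rot: [0.796, 0.606, -0.0, 0.001]
force: [-0.2, -2.4, 1.2]
finger_gap: 1.001
grasp_force: 1.3
```

```bash
python3 f.py; python3 g.py .5455 -.145 .012 1.655 8
```

```text
top [ 0.279 -0.447] th -0.074 size [0.099 0.148] press [-0.382  -0.5082]
top [ 0.5439 -0.1405] th -0.283 size [0.145 0.074] press [-0.0923 -0.225 ]
top [0.5486 0.7859] th -1.466 size [0.312 0.161] press [-0.0099  0.6977]
side [ 0.2767 -0.4492] th -0.037 size [0.148 0.098] press [-0.3845 -0.5102]
7.8333 [ 0.5177 -0.211   0.0127] 1.3008
t 7.8333 p [ 0.5177 -0.211   0.0127] th 1.3008
x,y,z,az [0.288, 0.084, 0.003, -0.369]
```

Request:
drive_tool([
  {"x": 0.27,"y": 0.07,"z": 0,"ax": 0,"ay": 0,"az": -0.37},
  {"x": 0.27,"y": 0.07,"z": 0,"ax": 0,"ay": 0,"az": -0.37},
  {"x": 0.27,"y": 0.07,"z": 0,"ax": 0,"ay": 0,"az": -0.37},
  {"x": 0.27,"y": 0.07,"z": 0,"ax": 0,"ay": 0,"az": -0.37},
  {"x": 0.27,"y": 0.07,"z": 0,"ax": 0,"ay": 0,"az": -0.37},
  {"x": 0.27,"y": 0.07,"z": 0,"ax": 0,"ay": 0,"az": -0.37},
  {"x": 0.27,"y": 0.07,"z": 0,"ax": 0,"ay": 0,"az": -0.37},
  {"x": 0.27,"y": 0.07,"z": 0,"ax": 0,"ay": 0,"az": -0.37},
])

```text
time: 8.5
ee_pos: [0.5412, -0.1503, 0.0126]
ee_rot: [0.677, 0.736, -0.0, 0.001]
force: [0.9, -2.9, -0.0]
finger_gap: 1.0
grasp_force: 1.2
```

```bash
python3 f.py
python3 - <<'E'
from h import *
for n in('top','side'):
    d=dict(np.load(n+'.npz'));
    cv2.imwrite(f'pics/{n}3.png',d['img'][100:320,200:480,::-1].repeat(2,0).repeat(2,1))
d=dict(np.load('top.npz'))
from m import formers
for a,r,b,c in formers(d):
    q=np.array([onz(d,*x,.036)[:2] for x in b])
    if 700<a<2500: print(q.round(4).tolist())
E
```

```text
top [ 0.279 -0.447] th -0.074 size [0.099 0.148] press [-0.382  -0.5082]
top [0.5486 0.7859] th -1.466 size [0.312 0.161] press [-0.0099  0.6977]
side [ 0.2767 -0.4492] th -0.037 size [0.148 0.098] press [-0.3845 -0.5102]
8.6 [ 0.541  -0.149   0.0124] 1.6549
[[0.3536, -0.4023], [0.3523, -0.5015], [0.2043, -0.4906], [0.2058, -0.3933]]
[[0.6108, 0.9569], [0.6434, 0.6465], [0.4854, 0.6178], [0.4548, 0.9223]]
```

View pics/top3.png

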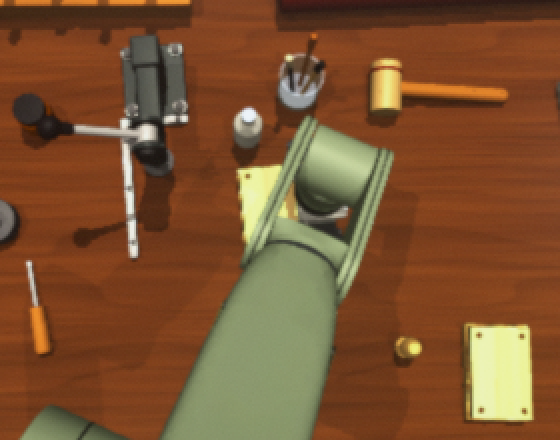

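Run:
```python
from h import *
d=dict(np.load('top.npz'));s=dict(np.load('side.npz'))
print(onz(d,319,185,.036),onz(d,337.5,183,.036), 'botT', onz(d,323,174,0))
h=cv2.cvtColor(s['img'],cv2.COLOR_RGB2HSV)
m=cv2.inRange(h,(0,0,110),(180,60,255))[180:250,340:380]
n,l,st,c=cv2.connectedComponentsWithStats(m); k=1+st[1:,4].argmax(); print(st[k],c[k]+[340,180]); b=st[k]
print('bottle near base',onz(s,340+b[0]+b[2]/2,180+b[1]+b[3],0))
```

```text
[ 0.60718864 -0.03635232  0.036     ] [ 0.61330529 -0.09701416  0.036     ] botT [ 0.65289677 -0.05069888  0.        ]
[ 14  11  14  26 196] [361.23469388 202.69387755]
bottle near base [ 0.68236476 -0.05194649  0.        ]
```

Request:
drive_tool([
  {"x": 0.1,"y": 0,"z": 0,"ax": 0,"ay": 0.75,"az": 0},
  {"x": 0.1,"y": 0,"z": 0.01,"ax": 0,"ay": 0.75,"az": 0},
  {"x": 0.34,"y": 0,"z": 0.06,"ax": 0,"ay": 0,"az": 0},
  {"x": 0.34,"y": 0,"z": 0.06,"ax": 0,"ay": 0,"az": 0},
  {"x": 0.34,"y": 0,"z": 0.06,"ax": 0,"ay": 0,"az": 0},
  {"x": 0.34,"y": 0,"z": 0.06,"ax": 0,"ay": 0,"az": 0},
  {"x": 0.34,"y": 0,"z": 0.06,"ax": 0,"ay": 0,"az": 0},
  {"x": 0.34,"y": 0,"z": 0.06,"ax": 0,"ay": 0,"az": 0},
])

```text
time: 9.27
ee_pos: [0.5346, -0.08, 0.0125]
ee_rot: [0.673, 0.734, 0.061, -0.066]
force: [0.1, -3.3, 0.5]
finger_gap: 1.003
grasp_force: 1.4
```

Request:
drive_tool([
  {"x": 0.34,"y": 0,"z": 0.06,"ax": 0,"ay": 0,"az": 0},
  {"x": 0.34,"y": 0,"z": 0.06,"ax": 0,"ay": 0,"az": 0},
  {"x": 0.34,"y": 0,"z": 0.06,"ax": 0,"ay": 0,"az": 0},
  {"x": 0.34,"y": -0.03,"z": 0.06,"ax": 0,"ay": 0,"az": 0},
  {"x": 0.34,"y": -0.03,"z": 0.06,"ax": 0,"ay": 0,"az": 0},
  {"x": 0.34,"y": -0.03,"z": 0.06,"ax": 0,"ay": 0,"az": 0},
  {"x": 0.17,"y": 0,"z": 0.03,"ax": 0,"ay": 0,"az": 0},
  {"x": 0,"y": 0,"z": 0,"ax": 0,"ay": 0,"az": 0},
])

```text
time: 9.93
ee_pos: [0.5257, -0.0128, 0.0126]
ee_rot: [0.673, 0.734, 0.061, -0.067]
force: [-0.9, -0.1, 0.2]
finger_gap: 1.001
grasp_force: 0.0
```

```bash
python3 f.py
python3 - <<'E'
from h import *
d=dict(np.load('top.npz'))
cv2.imwrite('pics/top4.png',cv2.resize(d['img'][110:260,200:380,::-1],None,fx=4,fy=4,interpolation=cv2.INTER_CUBIC))
E
```

```text
top [ 0.279 -0.447] th -0.074 size [0.099 0.148] press [-0.382  -0.5082]
top [0.5281 0.0496] th 0.059 size [0.095 0.146] press [-0.0921 -0.0343]
top [0.5486 0.7859] th -1.466 size [0.312 0.161] press [-0.0099  0.6977]
side [ 0.2766 -0.4493] th -0.037 size [0.148 0.098] press [-0.3845 -0.5104]
10.0333 [ 0.526  -0.0138  0.0126] 1.6558
```

View pics/top4.png

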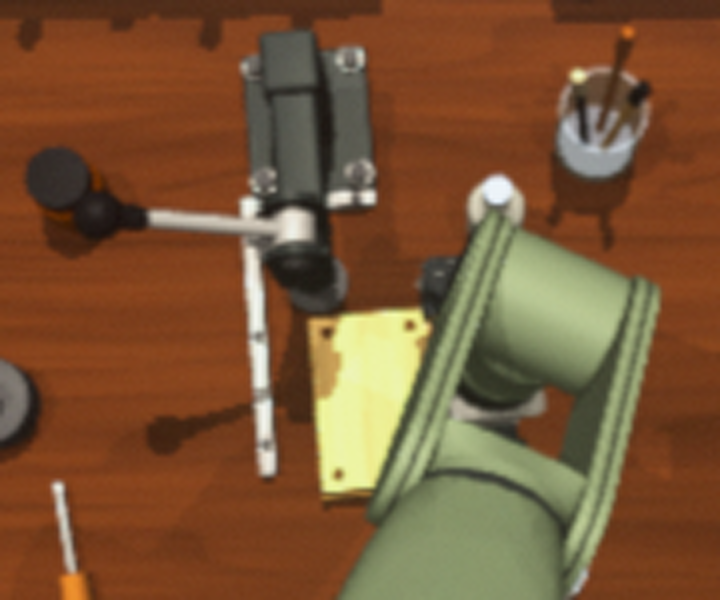

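Request:
drive_tool([
  {"x": 0.29,"y": -0.03,"z": 0.05,"ax": 0,"ay": 0,"az": 0},
  {"x": 0.29,"y": -0.03,"z": 0.05,"ax": 0,"ay": 0,"az": 0},
  {"x": 0.29,"y": -0.03,"z": 0.05,"ax": 0,"ay": 0,"az": 0},
  {"x": 0.2,"y": -0.03,"z": 0.035,"ax": 0,"ay": 0,"az": 0},
  {"x": 0.06,"y": 0,"z": 0.01,"ax": 0,"ay": 0,"az": 0},
  {"x": 0.05,"y": 0,"z": 0.01,"ax": 0,"ay": 0,"az": 0},
  {"x": 0.05,"y": 0,"z": 0.01,"ax": 0,"ay": 0,"az": 0},
  {"x": 0,"y": 0,"z": 0,"ax": 0,"ay": 0,"az": 0},
])

```text
time: 10.7
ee_pos: [0.5195, 0.0227, 0.0129]
ee_rot: [0.674, 0.734, 0.061, -0.066]
force: [0.1, -0.7, -0.9]
finger_gap: 1.002
grasp_force: 0.5
```

```bash
python3 f.py
```

```text
top [ 0.279 -0.447] th -0.074 size [0.099 0.148] press [-0.382  -0.5082]
top [0.5212 0.0877] th 0.069 size [0.089 0.145] press [-0.0958  0.0043]
top [0.5486 0.7859] th -1.466 size [0.312 0.161] press [-0.0099  0.6977]
side [ 0.2766 -0.4493] th -0.037 size [0.148 0.098] press [-0.3845 -0.5104]
10.8 [0.5196 0.0226 0.013 ] 1.6553
```

Request:
drive_tool([
  {"x": 0.04,"y": 0,"z": 0.007,"ax": 0,"ay": 0,"az": 0},
  {"x": 0.04,"y": 0,"z": 0.007,"ax": 0,"ay": 0,"az": 0},
  {"x": 0.04,"y": 0,"z": 0.007,"ax": 0,"ay": 0,"az": 0},
  {"x": 0,"y": 0,"z": 0,"ax": 0,"ay": 0,"az": 0},
  {"x": 0,"y": 0,"z": 0,"ax": 0,"ay": 0,"az": 0},
  {"x": 0,"y": 0,"z": 0,"ax": 0,"ay": 0,"az": 0},
  {"x": 0,"y": 0,"z": 0,"ax": 0,"ay": 0,"az": 0},
  {"x": 0,"y": 0,"z": 0,"ax": 0,"ay": 0,"az": 0},
])

```text
time: 11.47
ee_pos: [0.5196, 0.0243, 0.013]
ee_rot: [0.674, 0.734, 0.06, -0.065]
force: [-1.6, -7.1, -0.6]
finger_gap: 1.002
grasp_force: 3.1
```

Request:
drive_tool([
  {"x": -0.3,"y": 0,"z": -0.05,"ax": 0,"ay": 0,"az": 0},
  {"x": -1,"y": 0,"z": -0.2,"ax": 0,"ay": 0,"az": 0},
  {"x": -1,"y": 0,"z": -0.6,"ax": 0,"ay": -0.75,"az": 0},
  {"x": -1,"y": 0,"z": -1,"ax": 0,"ay": -0.75,"az": 0},
  {"x": -0.5,"y": -1,"z": -1,"ax": 0,"ay": 0,"az": 0},
  {"x": 0,"y": -1,"z": -1,"ax": 0,"ay": 0,"az": 0},
  {"x": 0,"y": -1,"z": -0.5,"ax": 0,"ay": 0,"az": 0},
  {"x": 0,"y": -1,"z": 0,"ax": 0,"ay": 0,"az": 0.5},
], hand=0.2)

```text
time: 12.13
ee_pos: [0.4149, -0.1031, 0.1288]
ee_rot: [0.699, 0.715, 0.002, 0.004]
force: [0.3, -0.6, 0.0]
finger_gap: 0.602
grasp_force: 0.0
```

```bash
python3 f.py; python3 g.py .408 .069 .14 .084 16
```

```text
top [ 0.279 -0.447] th -0.074 size [0.099 0.148] press [-0.382  -0.5082]
top [0.5213 0.0841] th 0.082 size [0.103 0.144] press [-0.096   0.0007]
top [0.5486 0.7859] th -1.466 size [0.312 0.161] press [-0.0099  0.6977]
side [ 0.2767 -0.4491] th -0.037 size [0.148 0.097] press [-0.3845 -0.5102]
12.2333 [ 0.4093 -0.101   0.1247] 1.5929
t 12.2333 p [ 0.4093 -0.101   0.1247] th 1.5929
x,y,z,az [0.3, -0.249, -0.032, 0.786]
```

Request:
drive_tool([
  {"x": 0.3,"y": -0.25,"z": 0,"ax": 0,"ay": 0,"az": 0.79},
  {"x": 0.3,"y": -0.25,"z": 0,"ax": 0,"ay": 0,"az": 0.79},
  {"x": 0.3,"y": -0.25,"z": 0,"ax": 0,"ay": 0,"az": 0.79},
  {"x": 0.3,"y": -0.25,"z": 0,"ax": 0,"ay": 0,"az": 0.79},
  {"x": 0.3,"y": -0.25,"z": 0,"ax": 0,"ay": 0,"az": 0.79},
  {"x": 0.3,"y": -0.25,"z": 0,"ax": 0,"ay": 0,"az": 0.79},
  {"x": 0.3,"y": -0.25,"z": 0,"ax": 0,"ay": 0,"az": 0.79},
  {"x": 0.3,"y": -0.25,"z": 0,"ax": 0,"ay": 0,"az": 0.79},
])

```text
time: 12.9
ee_pos: [0.3785, -0.0161, 0.1247]
ee_rot: [0.915, 0.404, 0.0, -0.001]
force: [-0.6, 0.2, 0.1]
finger_gap: 0.596
grasp_force: 0.0
```

Request:
drive_tool([
  {"x": 0.3,"y": -0.25,"z": 0,"ax": 0,"ay": 0,"az": 0.79},
  {"x": 0.3,"y": -0.25,"z": 0,"ax": 0,"ay": 0,"az": 0.79},
  {"x": 0.3,"y": -0.25,"z": 0,"ax": 0,"ay": 0,"az": 0.79},
  {"x": 0.3,"y": -0.25,"z": 0,"ax": 0,"ay": 0,"az": 0.79},
  {"x": 0.3,"y": -0.25,"z": 0,"ax": 0,"ay": 0,"az": 0.79},
  {"x": 0.3,"y": -0.25,"z": 0,"ax": 0,"ay": 0,"az": 0.79},
  {"x": 0.3,"y": -0.25,"z": 0,"ax": 0,"ay": 0,"az": 0.79},
  {"x": 0.3,"y": -0.25,"z": 0,"ax": 0,"ay": 0,"az": 0.79},
])

```text
time: 13.57
ee_pos: [0.4119, 0.0695, 0.1245]
ee_rot: [0.999, 0.037, -0.0, -0.001]
force: [0.5, 0.1, 0.3]
finger_gap: 0.6
grasp_force: 0.0
```

```bash
python3 g.py .408 .069 .012 .084 7
```

```text
t 13.5667 p [0.4119 0.0695 0.1245] th 0.0749
x,y,z,az [-0.019, 0.001, 0.536, -0.011]
```

Request:
drive_tool([
  {"x": 0,"y": 0,"z": 0.54,"ax": 0,"ay": 0,"az": -0.01},
  {"x": 0,"y": 0,"z": 0.54,"ax": 0,"ay": 0,"az": -0.01},
  {"x": 0,"y": 0,"z": 0.54,"ax": 0,"ay": 0,"az": -0.01},
  {"x": 0,"y": 0,"z": 0.54,"ax": 0,"ay": 0,"az": -0.01},
  {"x": 0,"y": 0,"z": 0.54,"ax": 0,"ay": 0,"az": -0.01},
  {"x": 0,"y": 0,"z": 0.54,"ax": 0,"ay": 0,"az": -0.01},
  {"x": 0,"y": 0,"z": 0.5,"ax": 0,"ay": 0,"az": -0.01},
  {"x": 0.1,"y": 0,"z": 0,"ax": 0,"ay": 0,"az": 0},
])

```text
time: 14.23
ee_pos: [0.4113, 0.0691, 0.0095]
ee_rot: [0.999, 0.044, -0.004, -0.001]
force: [-0.6, 0.1, -0.4]
finger_gap: 0.6
grasp_force: 0.0
```

Request:
drive_tool([
  {"x": 0.35,"y": 0,"z": 0,"ax": 0,"ay": 0,"az": 0},
  {"x": 0.35,"y": 0,"z": 0,"ax": 0,"ay": 0,"az": 0},
  {"x": 0.35,"y": -0.01,"z": 0,"ax": 0,"ay": 0,"az": 0},
  {"x": 0.35,"y": -0.01,"z": 0,"ax": 0,"ay": 0,"az": 0},
  {"x": 0.35,"y": -0.01,"z": 0,"ax": 0,"ay": 0,"az": 0},
  {"x": 0.35,"y": -0.01,"z": 0,"ax": 0,"ay": 0,"az": 0},
  {"x": 0.35,"y": -0.01,"z": 0,"ax": 0,"ay": 0,"az": 0},
  {"x": 0.35,"y": -0.01,"z": 0,"ax": 0,"ay": 0,"az": 0},
])

```text
time: 14.9
ee_pos: [0.4938, 0.0761, 0.0127]
ee_rot: [0.999, 0.044, -0.006, 0.002]
force: [-14.4, -7.3, 12.6]
finger_gap: 0.597
grasp_force: 7.7
```

```bash
python3 f.py; python3 g.py .5335 .0795 .012 .084 8
```

```text
top [ 0.279  -0.4454] th -0.074 size [0.102 0.148] press [-0.3818 -0.5066]
top [0.5486 0.7859] th -1.466 size [0.312 0.161] press [-0.0099  0.6977]
side [ 0.2766 -0.4493] th -0.037 size [0.148 0.098] press [-0.3845 -0.5104]
15.0 [0.4993 0.0771 0.0133] 0.0871
t 15.0 p [0.4993 0.0771 0.0133] th 0.0871
x,y,z,az [0.143, 0.002, 0.006, 0.003]
```

Run:
```python
from h import *
a=dict(np.load('top.npz'))['img'][120:260,210:340,::-1]; s=snap('side')['img'][90:230,290:420,::-1]
cv2.imwrite('pics/j5.png',cv2.resize(np.hstack([a,s]),None,fx=3,fy=3,interpolation=cv2.INTER_CUBIC))
s=robot.read_state(); print(s['force'],s['moment'],s['ee_pos'],s['grasp_force'])
```

```text
[-2.06644779 -2.52824779  1.16242969] [-0.33667223  0.37204607 -0.0565676 ] [0.49923214 0.07724463 0.01325317] 1.0352016985416412
```

View pics/j5.png

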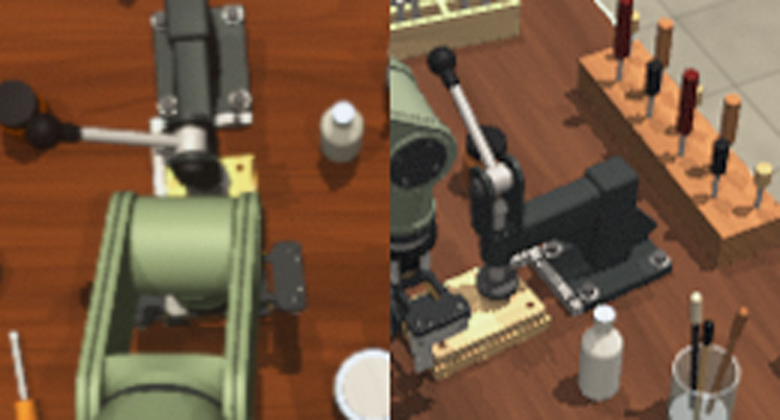

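Request:
drive_tool([
  {"x": -0.08,"y": 0.03,"z": 0,"ax": 0,"ay": 0.75,"az": 0},
  {"x": 0.03,"y": 0,"z": 0,"ax": 0,"ay": 0.75,"az": 0},
  {"x": 0.16,"y": 0,"z": 0.03,"ax": 0,"ay": 0,"az": 0},
  {"x": 0.16,"y": 0,"z": 0.03,"ax": 0,"ay": 0,"az": 0},
  {"x": 0.16,"y": 0,"z": 0.03,"ax": 0,"ay": 0,"az": 0},
  {"x": 0.16,"y": 0,"z": 0.03,"ax": 0,"ay": 0,"az": 0},
  {"x": 0.16,"y": 0,"z": 0.03,"ax": 0,"ay": 0,"az": 0},
  {"x": 0,"y": 0,"z": 0,"ax": 0,"ay": 0,"az": 0},
])

```text
time: 15.72
ee_pos: [0.5233, 0.0788, 0.0132]
ee_rot: [0.995, 0.043, 0.091, -0.004]
force: [-0.7, 0.9, 0.2]
finger_gap: 0.599
grasp_force: 0.5
```

```bash
python3 g.py .5335 .0795 .012 .084 8; python3 -c "
from g import *
print(pose()[2]['force'])"
```

```text
t 15.7167 p [0.5233 0.0788 0.0132] th 0.0873
x,y,z,az [0.043, 0.001, 0.005, 0.003]
[-0.73123506  0.85889901  0.20918999]
```

Request:
drive_tool([
  {"x": 0.12,"y": 0,"z": 0.02,"ax": 0,"ay": 0,"az": 0},
  {"x": 0.1,"y": 0,"z": 0.02,"ax": 0,"ay": 0,"az": 0},
  {"x": 0.05,"y": 0,"z": 0.01,"ax": 0,"ay": 0,"az": 0},
  {"x": 0.05,"y": 0,"z": 0.01,"ax": 0,"ay": 0,"az": 0},
  {"x": 0.04,"y": 0,"z": 0.01,"ax": 0,"ay": 0,"az": 0},
  {"x": 0,"y": 0,"z": 0,"ax": 0,"ay": 0,"az": 0},
  {"x": 0,"y": 0,"z": 0,"ax": 0,"ay": 0,"az": 0},
  {"x": 0,"y": 0,"z": 0,"ax": 0,"ay": 0,"az": 0},
])

```text
time: 16.38
ee_pos: [0.5314, 0.0797, 0.0123]
ee_rot: [0.995, 0.043, 0.089, -0.004]
force: [-4.7, -1.2, 3.2]
finger_gap: 0.599
grasp_force: 2.5
```

Request:
drive_tool([
  {"x": 0.05,"y": 0,"z": 0.01,"ax": 0,"ay": 0,"az": 0},
  {"x": 0.05,"y": 0,"z": 0.01,"ax": 0,"ay": 0,"az": 0},
  {"x": 0,"y": 0,"z": 0,"ax": 0,"ay": 0,"az": 0},
  {"x": 0,"y": 0,"z": 0,"ax": 0,"ay": 0,"az": 0},
  {"x": 0,"y": 0,"z": 0,"ax": 0,"ay": 0,"az": 0},
  {"x": 0,"y": 0,"z": 0,"ax": 0,"ay": 0,"az": 0},
  {"x": 0,"y": 0,"z": 0,"ax": 0,"ay": 0,"az": 0},
  {"x": 0,"y": 0,"z": 0,"ax": 0,"ay": 0,"az": 0},
])

```text
time: 17.05
ee_pos: [0.5336, 0.08, 0.012]
ee_rot: [0.995, 0.044, 0.089, -0.004]
force: [-7.2, -1.1, 4.3]
finger_gap: 0.6
grasp_force: 3.4
```

Request:
drive_tool([
  {"x": 0.05,"y": 0,"z": 0.01,"ax": 0,"ay": 0,"az": 0},
  {"x": 0.05,"y": 0,"z": 0.01,"ax": 0,"ay": 0,"az": 0},
  {"x": 0,"y": 0,"z": 0,"ax": 0,"ay": 0,"az": 0},
  {"x": 0,"y": 0,"z": 0,"ax": 0,"ay": 0,"az": 0},
  {"x": 0,"y": 0,"z": 0,"ax": 0,"ay": 0,"az": 0},
  {"x": 0,"y": 0,"z": 0,"ax": 0,"ay": 0,"az": 0},
  {"x": 0,"y": 0,"z": 0,"ax": 0,"ay": 0,"az": 0},
  {"x": 0,"y": 0,"z": 0,"ax": 0,"ay": 0,"az": 0},
])

```text
time: 17.72
ee_pos: [0.5338, 0.0801, 0.0111]
ee_rot: [0.995, 0.044, 0.086, -0.004]
force: [-12.7, -1.4, 10.3]
finger_gap: 0.599
grasp_force: 6.4
```

Request:
drive_tool([
  {"x": -0.5,"y": 0,"z": -0.09,"ax": 0,"ay": 0,"az": 0},
  {"x": -1,"y": 0,"z": -0.18,"ax": 0,"ay": 0,"az": 0},
  {"x": -1,"y": 0,"z": -0.5,"ax": 0,"ay": -0.75,"az": 0},
  {"x": -1,"y": 0,"z": -1,"ax": 0,"ay": -0.75,"az": 0},
  {"x": 0,"y": 0,"z": -1,"ax": 0,"ay": 0,"az": 0},
  {"x": -0.5,"y": 0,"z": -1,"ax": 0,"ay": 0,"az": 0},
  {"x": -0.5,"y": 0,"z": -1,"ax": 0,"ay": 0,"az": 0},
  {"x": 0,"y": -0.5,"z": -1,"ax": 0,"ay": 0,"az": 0},
], hand=-1)

```text
time: 18.38
ee_pos: [0.3967, 0.0818, 0.1698]
ee_rot: [0.999, 0.042, 0.001, 0.001]
force: [1.7, 0.7, 0.3]
finger_gap: 0.066
grasp_force: 0.0
```

Request:
drive_tool([
  {"x": 0,"y": -1,"z": -1,"ax": 0,"ay": 0,"az": 0},
  {"x": 0,"y": -1,"z": -1,"ax": 0,"ay": 0,"az": 0},
  {"x": 0,"y": -1,"z": -1,"ax": 0,"ay": 0,"az": 0},
  {"x": 0,"y": -1,"z": -0.9,"ax": 0,"ay": 0,"az": 0},
  {"x": 0,"y": 0,"z": -0.9,"ax": 0,"ay": 0,"az": 0},
  {"x": 0,"y": 0,"z": -0.5,"ax": 0,"ay": 0,"az": 0},
  {"x": 0,"y": 0,"z": 0,"ax": 0,"ay": 0,"az": 0},
  {"x": 0,"y": 0,"z": 0,"ax": 0,"ay": 0,"az": 0},
])

```text
time: 19.05
ee_pos: [0.3881, 0.2015, 0.3266]
ee_rot: [0.999, 0.044, 0.002, -0.001]
force: [-0.3, -1.1, -1.0]
finger_gap: 0.001
grasp_force: 0.0
```

```bash
python3 f.py; python3 g.py .609 .206 .36 .084 8;python3 - <<'E'
from h import *
a=dict(np.load('top.npz'))['img'][120:260,210:340,::-1]; s=dict(np.load('side.npz'))['img'][90:230,290:420,::-1]
cv2.imwrite('pics/j6.png',cv2.resize(np.hstack([a,s]),None,fx=3,fy=3,interpolation=cv2.INTER_CUBIC))
E
```

```text
top [ 0.279 -0.447] th -0.074 size [0.099 0.148] press [-0.382  -0.5082]
top [0.5486 0.7859] th -1.466 size [0.312 0.161] press [-0.0099  0.6977]
top [0.6189 0.0907] th 0.087 size [0.101 0.143] press [ 0.0019 -0.001 ]
side [ 0.2767 -0.4492] th -0.037 size [0.148 0.098] press [-0.3845 -0.5102]
side [-0.3182 -0.1411] th 1.53 size [0.07  0.227] press [-0.9514 -0.1533]
19.15 [0.3866 0.2006 0.3242] 0.0865
t 19.15 p [0.3866 0.2006 0.3242] th 0.0865
x,y,z,az [0.925, 0.057, -0.149, 0.003]
```

View pics/j6.png

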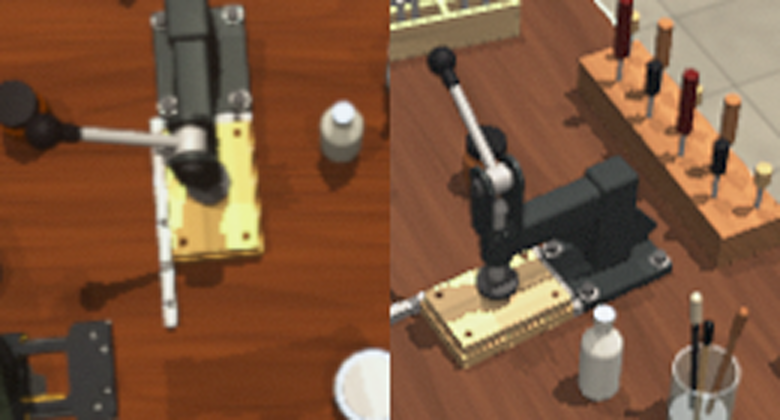

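Request:
drive_tool([
  {"x": 0.9,"y": 0.06,"z": -0.4,"ax": 0,"ay": 0,"az": 0},
  {"x": 0.93,"y": 0.06,"z": -0.4,"ax": 0,"ay": 0,"az": 0},
  {"x": 0.93,"y": 0.06,"z": -0.4,"ax": 0,"ay": 0,"az": 0},
  {"x": 0.93,"y": 0.06,"z": 0,"ax": 0,"ay": 0,"az": 0},
  {"x": 0.93,"y": 0.06,"z": 0,"ax": 0,"ay": 0,"az": 0},
  {"x": 0.93,"y": 0.06,"z": 0,"ax": 0,"ay": 0,"az": 0},
  {"x": 0.93,"y": 0.06,"z": 0,"ax": 0,"ay": 0,"az": 0},
  {"x": 0.93,"y": 0.06,"z": 0,"ax": 0,"ay": 0,"az": 0},
])

```text
time: 19.82
ee_pos: [0.6104, 0.205, 0.3587]
ee_rot: [0.999, 0.043, -0.002, 0.0]
force: [0.3, -0.4, 0.1]
finger_gap: 0.008
grasp_force: 0.0
```

```bash
python3 g.py .609 .208 .315 .084 8
```

```text
t 19.8167 p [0.6104 0.205  0.3587] th 0.086
x,y,z,az [-0.005, -0.013, 0.182, 0.002]
```

Request:
drive_tool([
  {"x": 0,"y": -0.03,"z": 0.36,"ax": 0,"ay": 0,"az": 0},
  {"x": 0,"y": -0.03,"z": 0.36,"ax": 0,"ay": 0,"az": 0},
  {"x": 0,"y": -0.03,"z": 0.36,"ax": 0,"ay": 0,"az": 0},
  {"x": 0,"y": -0.03,"z": 0.36,"ax": 0,"ay": 0,"az": 0},
  {"x": 0,"y": -0.13,"z": 0.25,"ax": 0,"ay": 0,"az": 0},
  {"x": 0,"y": -0.12,"z": 0.25,"ax": 0,"ay": 0,"az": 0},
  {"x": 0,"y": -0.11,"z": 0.25,"ax": 0,"ay": 0,"az": 0},
  {"x": 0,"y": -0.1,"z": 0.25,"ax": 0,"ay": 0,"az": 0},
])

```text
time: 20.48
ee_pos: [0.6065, 0.2251, 0.2911]
ee_rot: [0.999, 0.044, 0.001, -0.002]
force: [-3.6, 2.5, 9.5]
finger_gap: 0.008
grasp_force: 4.6
```

Request:
drive_tool([
  {"x": 0,"y": -0.09,"z": 0.3,"ax": 0,"ay": 0,"az": 0},
  {"x": 0,"y": -0.07,"z": 0.3,"ax": 0,"ay": 0,"az": 0},
  {"x": 0,"y": -0.05,"z": 0.3,"ax": 0,"ay": 0,"az": 0},
  {"x": 0,"y": -0.03,"z": 0.3,"ax": 0,"ay": 0,"az": 0},
  {"x": 0,"y": 0,"z": 0.3,"ax": 0,"ay": 0,"az": 0},
  {"x": 0,"y": 0.02,"z": 0.3,"ax": 0,"ay": 0,"az": 0},
  {"x": 0,"y": 0.04,"z": 0.3,"ax": 0,"ay": 0,"az": 0},
  {"x": 0,"y": 0.06,"z": 0.3,"ax": 0,"ay": 0,"az": 0},
])

```text
time: 21.15
ee_pos: [0.6069, 0.2298, 0.218]
ee_rot: [0.999, 0.045, 0.002, -0.002]
force: [0.1, 1.6, 0.7]
finger_gap: 0.0
grasp_force: 0.7
```

Request:
drive_tool([
  {"x": 0,"y": 0.04,"z": 0.2,"ax": 0,"ay": 0,"az": 0},
  {"x": 0,"y": 0.04,"z": 0.2,"ax": 0,"ay": 0,"az": 0},
  {"x": 0,"y": 0.04,"z": 0.2,"ax": 0,"ay": 0,"az": 0},
  {"x": 0,"y": 0.04,"z": 0.2,"ax": 0,"ay": 0,"az": 0},
  {"x": 0,"y": 0.04,"z": 0.15,"ax": 0,"ay": 0,"az": 0},
  {"x": 0,"y": 0,"z": 0,"ax": 0,"ay": 0,"az": 0},
  {"x": 0,"y": 0,"z": 0,"ax": 0,"ay": 0,"az": 0},
  {"x": 0,"y": 0,"z": 0,"ax": 0,"ay": 0,"az": 0},
])

```text
time: 21.82
ee_pos: [0.6079, 0.2205, 0.1882]
ee_rot: [0.999, 0.043, -0.0, 0.0]
force: [-2.6, -0.8, 3.3]
finger_gap: 0.006
grasp_force: 1.8
```

Request:
drive_tool([
  {"x": 0,"y": 0,"z": -0.3,"ax": 0,"ay": 0,"az": 0},
  {"x": 0,"y": 0,"z": -1,"ax": 0,"ay": 0,"az": 0},
  {"x": 0,"y": 0,"z": -1,"ax": 0,"ay": 0,"az": 0},
  {"x": 0,"y": 0,"z": -1,"ax": 0,"ay": 0,"az": 0},
  {"x": -1,"y": -0.3,"z": -1,"ax": 0,"ay": 0,"az": 0},
  {"x": -1,"y": -0.3,"z": -0.5,"ax": 0,"ay": 0,"az": 0},
  {"x": -1,"y": -0.3,"z": 0,"ax": 0,"ay": 0,"az": 0},
  {"x": -1,"y": -0.3,"z": 0,"ax": 0,"ay": 0,"az": 0},
])

```text
time: 22.48
ee_pos: [0.4868, 0.2463, 0.333]
ee_rot: [0.999, 0.043, 0.002, -0.001]
force: [0.4, 1.1, 0.2]
finger_gap: 0.006
grasp_force: 0.0
```

Request:
drive_tool([
  {"x": -1,"y": 0,"z": 0,"ax": 0,"ay": 0,"az": 0},
  {"x": -1,"y": 0,"z": 0,"ax": 0,"ay": 0,"az": 0},
  {"x": -1,"y": 0,"z": 0,"ax": 0,"ay": 0,"az": 0},
  {"x": -0.5,"y": 0,"z": 0,"ax": 0,"ay": 0,"az": 0},
  {"x": 0,"y": 0,"z": 0,"ax": 0,"ay": 0,"az": 0},
  {"x": 0,"y": 0,"z": 0,"ax": 0,"ay": 0,"az": 0},
  {"x": 0,"y": 0,"z": 0,"ax": 0,"ay": 0,"az": 0},
  {"x": 0,"y": 0,"z": 0,"ax": 0,"ay": 0,"az": 0},
])

```text
time: 23.15
ee_pos: [0.3831, 0.2368, 0.3307]
ee_rot: [0.999, 0.043, 0.0, 0.0]
force: [0.1, -0.8, 0.0]
finger_gap: 0.005
grasp_force: 0.0
```

```bash
python3 f.py;python3 - <<'E'
from h import *
a=dict(np.load('top.npz'))['img'][120:260,210:340,::-1]; s=dict(np.load('side.npz'))['img'][90:230,290:420,::-1]
cv2.imwrite('pics/j7.png',cv2.resize(np.hstack([a,s]),None,fx=3,fy=3,interpolation=cv2.INTER_CUBIC))
E
```

```text
top [ 0.279  -0.4454] th -0.074 size [0.102 0.148] press [-0.3818 -0.5066]
top [0.5486 0.7859] th -1.468 size [0.312 0.161] press [-0.0099  0.6977]
top [0.6189 0.0907] th 0.087 size [0.101 0.143] press [ 0.0019 -0.001 ]
side [ 0.2766 -0.4493] th -0.037 size [0.148 0.098] press [-0.3845 -0.5104]
23.25 [0.3829 0.2368 0.3304] 0.0865
```

View pics/j7.png

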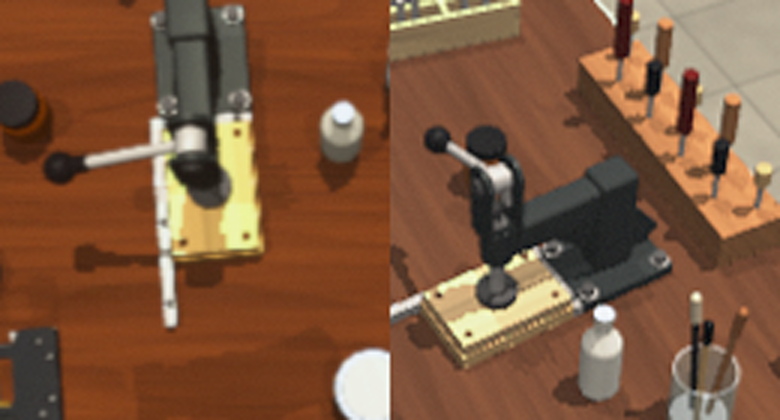

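Run:
```python
from h import *
T=dict(np.load('top.npz'));S=dict(np.load('side.npz'))
p,g=two(T,(229.7,175.3),S,(305,135.7)); print(p,g)
if abs(p[2]-.172)<.008: print(robot.job_done())
```

```text
[0.60692286 0.22243773 0.17440609] 0.002656497388706054
the job is handed in; nothing more can be done
None
```

The former is home against the rail and back stop (measured within about 2 mm and square within 0.01 rad), the lever is down past centre by itself at about 0.93 rad going by the ball's height, and I handed the job in at about 23 s; no verdict came back, and I did not measure the foot force or re-measure the other things' positions.

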